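# Open the fume filter box for a filter change

### The arm

A 7-joint arm with a two-finger parallel gripper is mounted at the origin on a cart in front of the work surface, level with it; the furniture and walls round the work are solid. World frame = base frame: x ahead of the robot, y to its left, z up, the work surface at z = 0. Lengths are in m, angles in rad, forces in N, time in s.
With the tool pointing down it reaches from about 0.35 to 0.9 m from the base axis. Payload 19.9 kg.
Tool frame: the origin (TCP) lies between the finger pads; the fingertips stand 19 mm ahead of it and the grasp point (between the pads) is the TCP; z points along the fingers, y is the direction in which the jaws open and shut (so a half turn about z gives the same grasp; the last joint's range is limited). The gripper opens to 94 mm and grips with 3 to 60 N. Pads are 16 mm wide; open, the fingers measure 119 mm over their backs; the gripper's body (75 mm by 177 mm) begins 78 mm behind the grasp point.
Start: joints at [1.218, 0.417, -0.01, 1.614, 0.005, 1.111, -0.053], TCP at [0.192, -0.595, 0.224] pointing down, gripper open.
Joint ranges: [-2.81, 2.81], [-0.39, 2.02], [-1.27, 1.25], [0.06, 2.57], [-1.19, 4.33], [0.19, 2], [-2.82, 2.82]. Speed limits (rad/s): [1.89, 1.89, 2.39, 2.39, 3.01, 3.01, 3.01].

### API

Orientations are given as a 3x3 rotation matrix whose columns are the frame's x, y, z axes.
In Python, from rig import robot gives the robot as it stands. Calls block until the motion is done:
- robot.move_ptp(position, orientation): joint-space move of the TCP to a pose.
- robot.move_linear(position, velocity=0.15, frame=None, threshold=None): straight line of the TCP; frame=None keeps the orientation; velocity is the mean speed in m/s. With threshold (N) it stops when the force on the tool has changed by that much, and returns True; else False.
- robot.goto_joints(angles): joint-space move.
- robot.gripper_to(opening): finger opening in m; the grip force is fixed at half the most; returns when the fingers have stopped.
- robot.pause(seconds).
- robot.ik(position, orientation): joint angles nearest the present ones, or None.
- robot.get_state(): the state.
- robot.grab_frame(name): name is "side" or "top"; returns the picture (420x560x3 uint8, red, green, blue); there is no depth.
- robot.camera_info(name): a dict with "fx", "fy", "cx", "cy" (pixels), "rvec" (rotation vector, rad) and "tvec" (3), from world to camera coordinates, as OpenCV has them. Camera axes: x right, y down, z forward; pixel columns grow to the right and rows downward; lengths in m; the calibration is good to about 2 mm. A picture is of the moment at which its call begins. camera_info takes no time and is no camera call.
A pose or a line that the arm cannot do raises robot.PlanningError and nothing moves.
- robot.sign_off(): hands the job in, once; it reports no verdict.
The state is a dict: "time": time; "qpos": joint angles; "joint_vel": joint speeds; "effort": joint torques, N m; "ee_pos": TCP position; "tool_rot": TCP orientation; "force": force on the tool from outside, world axes, zero at the start; "moment": the same for the moment, N m; "opening": finger opening in m.
Only numpy, scipy, OpenCV 4.12 (cv2) and the standard library are available. Lean on these libraries where they do the work, as an engineer would, in place of code of your own. Each camera call takes 0.05 s, during which the arm holds its last target.

### The job

Open the small white fume filter box so that its filter can be changed: push both orange turn buttons aside until they are well clear of the blue cover panel, then lift the panel out of its frame by its black handle and set it down gently, not dropped, handle up and lying flat inside the steel tray. Leave the buttons turned aside, and do not knock the specimen cup, the white bottle or the slide carton about.

Things in the scene. Friction and masses are not known exactly. Their poses are not given: they have to be found in the camera images.
- filter_box: White fume filter box, fixed to the bench, 136 (x) x 198 (y) x 80 mm high; origin at the centre of its underside, z up, its slotted front looks to its -x; a grey duct stub of 52 mm diameter reaches 22 mm out of its back. In its top is an opening of 104 x 134 mm in which the cover panel lies flush, on a ledge 8 mm below the top. The rim is 16 mm wide at front and back and 32 mm at the two sides. One orange turn button sits on each side rim.
- cover_panel: Loose blue panel, 100 (x) x 130 (y) x 8 mm, 250 g (about +-25 percent); origin at the centre of its underside, z up. In the box it has 2 mm of play all round, its underside 72 mm above the bench. On its middle stands a black bow handle: a bar 14 mm thick (x), 64 mm long (y), 14 mm high, its top 39 mm above the panel's upper face, with 25 mm free under the bar between the two posts. It cannot come up while a button lies over it.
- panel_handle (a point): Centre of the bar of the panel's handle, 40 mm above the panel's underside; axes as the panel's.
- left_button (a joint): Angle of the orange turn button on the box's +y side about its vertical pivot. 0: it points at the panel's middle (to -y of the box), reaching 19 mm over the panel; positive is anticlockwise from above. It starts within 0.4 of 0, turns either way to stops at +-1.9, stays where it is left (stiff pivot, about 0.04 N m, some 1.5 N at the fin) and is clear of the panel beyond +-1.17 (67 degrees); +-1.57 lies along the box's side.
- right_button (a joint): The same for the button on the box's -y side; at 0 it points to +y of the box. Positive is anticlockwise from above.
- left_pivot (a point): Pivot of the left button, 85 mm to +y of the box's middle, 82 mm above the bench, at the underside of the button. The button is a flat bar 14 mm wide and 6 mm thick that reaches 39 mm from the pivot; on it stands a fin for the finger, 8 mm thick, from 8 to 36 mm from the pivot, its top 22 mm above the button's underside (104 mm above the bench).
- left_tip (a point): On top of the fin of the left button, 32 mm from the pivot.
- right_pivot (a point): Pivot of the right button, 85 mm to -y of the box's middle; the button is made as the left one.
- right_tip (a point): On top of the fin of the right button, 32 mm from the pivot.
- steel_tray: Open stainless steel tray, fixed to the bench on the robot's right, 160 (x) x 190 (y) x 20 mm high, walls and floor 4 mm thick; origin at the centre of its underside. The panel fits inside with 26 mm to spare on each side; lying there its underside is 4 mm above the bench.
- specimen_cup: Specimen cup with yellow lid, 39 mm across, 48 mm high, behind, between box and tray; origin under its centre. Leave alone.
- white_bottle: White reagent bottle with black cap, 33 mm across, 85 mm high, behind the box; origin under its centre. Leave alone.
- slide_carton: Open white card box with green clips, 70 x 88 x 24 mm, behind the box; origin under its centre. Leave alone.

How it is judged:
On the way, in this order (a step that is already met when the one before it is completed fails the run):
1. both turn buttons are turned clear of the panel (beyond 67 degrees) while the panel still lies in its frame ((value of joint left_button above 1.17 rad or value of joint left_button below -1.17 rad) and (value of joint right_button above 1.17 rad or value of joint right_button below -1.17 rad) and z of cover_panel in the frame of filter_box below 0.078 m), for 0.1 s.
2. the panel is lifted out of the frame (height (world z) of cover_panel above 0.095 m), for 0.1 s.
3. the panel, still held, is brought down into the tray to within 10 mm of the tray's floor (z of cover_panel in the frame of steel_tray below 0.014 m and horizontal distance between cover_panel and steel_tray below 0.06 m and contact force between the fingers and cover_panel above 0.3 N), for 0.05 s.
At the end, for the whole second after the job is handed in: The panel lies flat (within 0.05 rad), handle up and at rest on the floor of the tray, inside its walls (middle within 60 mm of the tray's middle, underside within 4 mm of the floor), released, and both buttons still stand beyond 67 degrees ((value of joint left_button above 1.17 rad or value of joint left_button below -1.17 rad) and (value of joint right_button above 1.17 rad or value of joint right_button below -1.17 rad) and z of cover_panel in the frame of steel_tray below 0.008 m and horizontal distance between cover_panel and steel_tray below 0.06 m and angle between cover_panel's own z axis and vertical below 0.05 rad and linear speed of cover_panel below 0.02 m/s); the robot touches nothing.
It fails at once if the specimen cup is pushed more than 30 mm or tipped (distance of specimen_cup from where it was at the start of the episode above 0.03 m or angle between specimen_cup's own z axis and vertical above 0.35 rad).
It fails at once if the white bottle is pushed more than 30 mm or tipped (distance of white_bottle from where it was at the start of the episode above 0.03 m or angle between white_bottle's own z axis and vertical above 0.35 rad).
It fails at once if the slide carton is pushed more than 30 mm or tipped (distance of slide_carton from where it was at the start of the episode above 0.03 m or angle between slide_carton's own z axis and vertical above 0.35 rad).
It also fails if it takes over 69 s, if anything falls off the work surface, if the arm or the gripper's body presses on something with over 40 N, if the wrist force passes 120 N, or if a joint passes its speed limit or range.

## Working session

There is one attempt and no reset: what is moved stays moved. The work goes in short steps, each a Python script; the robot and the scene stay as the last script left them, time stands still between calls to the robot, and variables do not carry over. Pictures are saved under pics/ and viewed, and the job is handed in when it is done.

```bash
mkdir -p pics; ls; python3 - <<'E'
from rig import robot
import cv2
for n in("side","top"):
    im=robot.grab_frame(n); cv2.imwrite(f"pics/{n}0.png",im[:,:,::-1])
    print(n,robot.camera_info(n))
print(robot.get_state())
E
```

```text
pics
side {'fx': 438.31487487358044, 'fy': 438.31487487358044, 'cx': 284.76528446444013, 'cy': 209.92168936994256, 'rvec': array([2.1292955 , 0.02583436, 0.01789468]), 'tvec': array([-0.63575379,  0.01755995,  1.1265484 ])}
top {'fx': 399.7909376342909, 'fy': 399.7909376342909, 'cx': 277.6962274250729, 'cy': 212.49101151668322, 'rvec': array([ 2.17112318, -2.10805581,  0.196369  ]), 'tvec': array([-0.15335317,  0.62703346,  0.84724366])}
{'time': 0.1, 'qpos': array([ 1.21751618,  0.41792326, -0.01029001,  1.61412635,  0.00472057,
        1.11071347, -0.05297869]), 'joint_vel': array([ 0.00117497, -0.00113612,  0.0012784 , -0.00035606, -0.00187253,
        0.00081245,  0.00167122]), 'effort': array([ 7.53803870e-04, -8.52589774e+01,  6.39504232e-01, -4.26701868e+01,
       -4.89318289e-02,  1.62499939e-02, -8.50094864e-06]), 'ee_pos': array([ 0.19159623, -0.59455896,  0.2238771 ]), 'tool_rot': array([[ 9.51780823e-01,  3.06778513e-01, -4.56661792e-04],
       [ 3.06778833e-01, -9.51780247e-01,  1.05282016e-03],
       [-1.11659069e-04, -1.14214821e-03, -9.99999342e-01]]), 'force': array([ 0.67708031,  0.32265567, -0.33974894]), 'moment': array([-0.02039187,  0.00201025, -0.03587726]), 'opening': 0.09388220348579346}
```

View pics/side0.png

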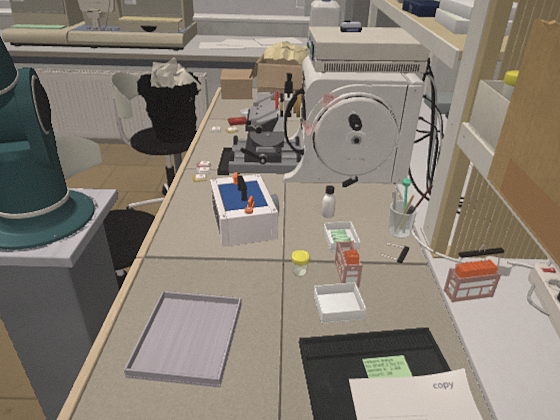

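View pics/top0.png

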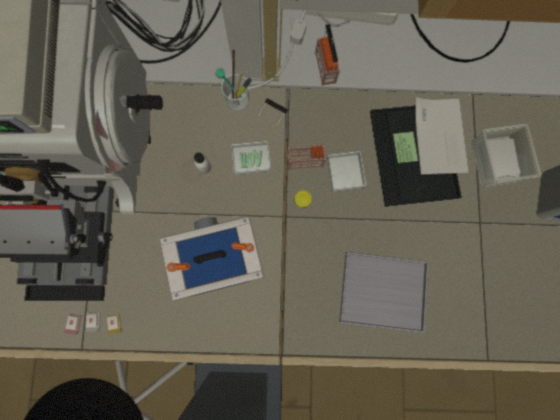

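Side: box around (243,208), tray around (186,337), yellow cup (300,262). Top: box centre (211,258), tray (383,291), cup (303,199), bottle (201,162), carton (251,158). I'll enlarge these for corner pixels.

```bash
python3 - <<'E'
import cv2
a=cv2.imread("pics/top0.png")
cv2.imwrite("pics/top_box.png",cv2.resize(a[205:310,145:278],None,fx=6,fy=5.7,interpolation=cv2.INTER_CUBIC)[:600,:800])
cv2.imwrite("pics/top_tray.png",cv2.resize(a[240:340,330:440],None,fx=6,fy=6,interpolation=cv2.INTER_CUBIC))
a=cv2.imread("pics/side0.png")
cv2.imwrite("pics/side_box.png",cv2.resize(a[165:255,195:295],None,fx=6,fy=6,interpolation=cv2.INTER_CUBIC))
E
```

```text
(no output)
```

View pics/top_box.png

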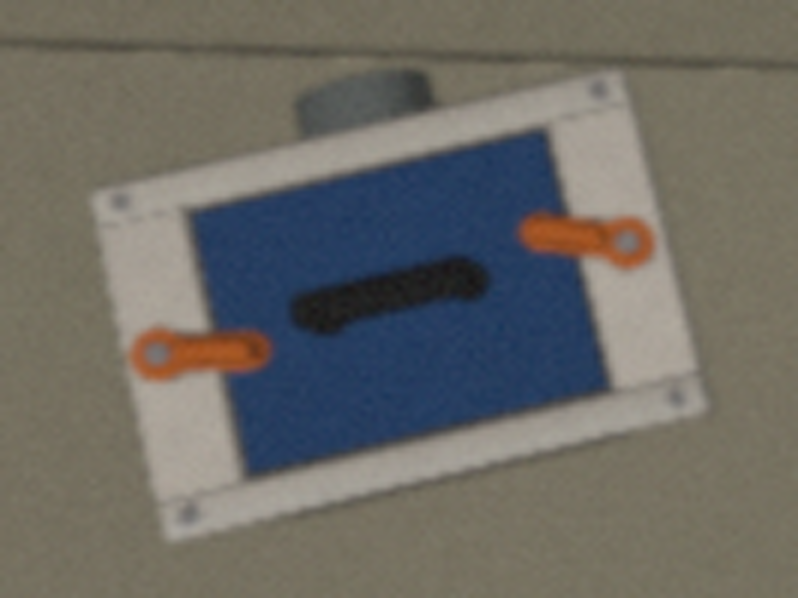

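View pics/top_tray.png

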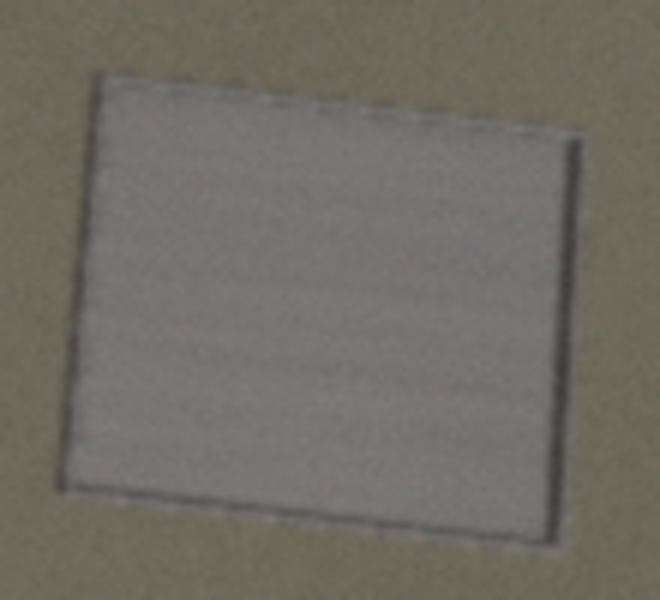

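View pics/side_box.png

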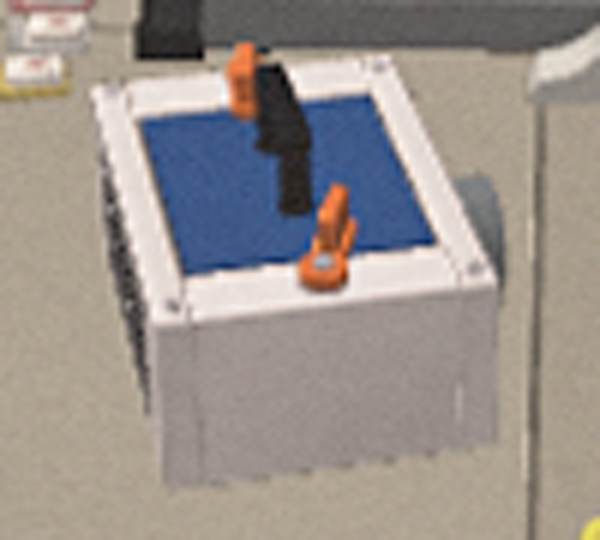

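```bash
cat > h.py <<'E'
import numpy as np, cv2
from scipy.optimize import least_squares
CI={'side':dict(f=438.31487487358044,c=(284.76528446444013,209.92168936994256),r=np.array([2.1292955 , 0.02583436, 0.01789468]),t=np.array([-0.63575379,  0.01755995,  1.1265484 ])),
'top':dict(f=399.7909376342909,c=(277.6962274250729,212.49101151668322),r=np.array([ 2.17112318, -2.10805581,  0.196369  ]),t=np.array([-0.15335317,  0.62703346,  0.84724366]))}
def proj(n,P):
    c=CI[n];K=np.array([[c['f'],0,c['c'][0]],[0,c['f'],c['c'][1]],[0,0,1]])
    return cv2.projectPoints(np.asarray(P,float).reshape(-1,1,3),c['r'],c['t'],K,None)[0].reshape(-1,2)
def ray(n,uv,z):
    c=CI[n];R=cv2.Rodrigues(c['r'])[0];C=-R.T@c['t']
    d=R.T@np.array([(uv[0]-c['c'][0])/c['f'],(uv[1]-c['c'][1])/c['f'],1]);return C+d*(z-C[2])/d[2]
def T(p,L):
    x,y,a=p;L=np.asarray(L,float);c,s=np.cos(a),np.sin(a)
    return np.c_[x+c*L[:,0]-s*L[:,1],y+s*L[:,0]+c*L[:,1],L[:,2]]
def fit(obs,p0):
    f=lambda p:np.concatenate([(proj(n,T(p,L))-uv).ravel() for n,L,uv in obs])
    r=least_squares(f,p0);return r.x,f(r.x).reshape(-1,2)
def un(uv,s,o): uv=np.asarray(uv,float);return (uv+.5)/np.array(s)-.5+np.array(o)
E
cat > m.py <<'E'
from h import *
h=.08;L=[[.068,.099,h],[.068,-.099,h],[-.068,-.099,h],[-.068,.099,h]]
tb=un([[93,192],[622,72],[705,410],[170,540]],(6,5.7),(145,205))
sb=un([[390,55],[497,283],[155,322],[93,88]],(6,6),(195,165))
p0=[*ray('top',tb.mean(0),.08)[:2],0]
for o in ([('top',L,tb)],[('side',L,sb)],[('top',L,tb),('side',L,sb)]):
    p,r=fit(o,p0);print('box',p.round(4),r.round(1).tolist())
box=p
h=.02;L=[[.08,.095,h],[.08,-.095,h],[-.08,-.095,h],[-.08,.095,h]]
tb=un([[97,73],[582,133],[560,548],[60,490]],(6,6),(330,240))
sb=np.array([[241,295],[216,383],[126,379],[165,293]])
p0=[*ray('top',tb.mean(0),.02)[:2],0]
for o in ([('top',L,tb)],[('side',L,sb)],[('top',L,tb),('side',L,sb)]):
    p,r=fit(o,p0);print('tray',p.round(4),r.round(1).tolist())
def loc(P): 
    c,s=np.cos(box[2]),np.sin(box[2]);d=P[:2]-box[:2];return np.array([c*d[0]+s*d[1],-s*d[0]+c*d[1]])
for n,uv in dict(left=[[157,354],[262,350]],right=[[628,242],[525,232]]).items():
    uv=un(uv,(6,5.7),(145,205));a=loc(ray('top',uv[0],.09));b=loc(ray('top',uv[1],.104));print(n,a.round(4),b.round(4),np.degrees(np.arctan2(*(b-a)[::-1])))
for n,uv,z in (('cup',(303,199),.048),('bottle',(200,158),.085),('carton',(251,158),.024)): print(n,ray('top',uv,z).round(3))
hb=un([[303,311],[478,276]],(6,5.7),(145,205))
print('handle ends',[loc(ray('top',u,.119)).round(4) for u in hb])
E
python3 m.py
```

```text
box [0.5251 0.0055 0.2727] [[-0.8, -0.6], [0.5, -1.2], [1.4, 0.7], [-1.0, 1.0]]
box [0.5271 0.0047 0.2735] [[0.5, -0.2], [0.7, -0.1], [-0.5, 0.5], [-0.6, -0.6]]
box [0.5259 0.0055 0.2734] [[-0.8, -0.9], [0.5, -1.6], [1.4, 0.2], [-0.9, 0.6], [0.0, -0.4], [0.2, -0.3], [-1.0, 0.3], [-1.0, -0.7]]
tray [ 0.4637 -0.3816 -0.0893] [[-0.4, -0.8], [0.5, -1.1], [0.4, 1.1], [-0.5, 0.7]]
tray [ 0.4671 -0.393  -0.08  ] [[0.6, 4.9], [4.8, 0.3], [-2.8, -4.9], [-3.2, 0.3]]
tray [ 0.4653 -0.3874 -0.0837] [[1.9, -1.2], [2.9, -1.9], [3.1, 0.2], [2.3, 0.3], [0.1, 3.0], [3.9, -2.6], [-2.9, -8.1], [-3.2, -1.7]]
left [-0.0004  0.0854] [-0.009   0.0468] -102.62016065876087
right [-0.     -0.0845] [ 0.0109 -0.0509] 71.92711230310915
cup [ 0.665 -0.192  0.048]
bottle [0.743 0.042 0.085]
carton [ 0.766 -0.068  0.024]
handle ends [array([-0.0001,  0.0276]), array([-0.0023, -0.0329])]
```

The box fit is consistent in both cameras: (0.526, 0.0055), yaw 0.273. The pivots land at ±85 mm as they should. The buttons read about -0.22 (left) and -0.32 (right). My tray readings disagree by about 11 mm between cameras, so I'm rereading its side-view corners and checking IK.

```bash
cat > k.py <<'E'
from h import *
BOX=np.array([.5259,.0055,.2734])
def ori(a,s=1): # tool y along s*(x axis of yaw a)
    y=s*np.array([np.cos(a),np.sin(a),0]);z=np.array([0,0,-1.]);return np.c_[np.cross(y,z),y,z]
def W(l,z): return T(BOX,[[l[0],l[1],z]])[0]
E
python3 - <<'E'
from k import *; from rig import robot
a=cv2.imread("pics/side0.png")
cv2.imwrite("pics/side_tray.png",cv2.resize(a[282:392,115:250],None,fx=5,fy=5,interpolation=cv2.INTER_CUBIC))
for s in(1,-1):
  for l in ([0,.07],[0,-.07],[0,0]): print(s,l,np.round(robot.ik(W(l,.112),ori(BOX[2],s)),2))
  print(np.round(robot.ik([.464,-.382,.05],ori(-.089,s)),2))
E
```

```text
1 [0, 0.07] [ 0.49  0.5  -0.86  1.97  0.49  0.89 -0.35]
1 [0, -0.07] [ 0.57  0.5  -0.65  1.89  0.38  0.88  0.01]
1 [0, 0] [ 0.48  0.47 -0.67  1.94  0.38  0.86 -0.12]
[ 0.86  0.61 -0.3   1.79  0.24  0.78  0.36]
-1 [0, 0.07] [-1.03  0.62  1.08  2.01 -0.69  0.93 -2.45]
-1 [0, -0.07] [-0.73  0.69  1.08  1.93 -0.74  0.99 -2.17]
-1 [0, 0] [-0.88  0.65  1.08  1.98 -0.71  0.96 -2.3 ]
[ 0.45  0.6   0.25  1.81 -0.2   0.76 -2.43]
```

View pics/side_tray.png

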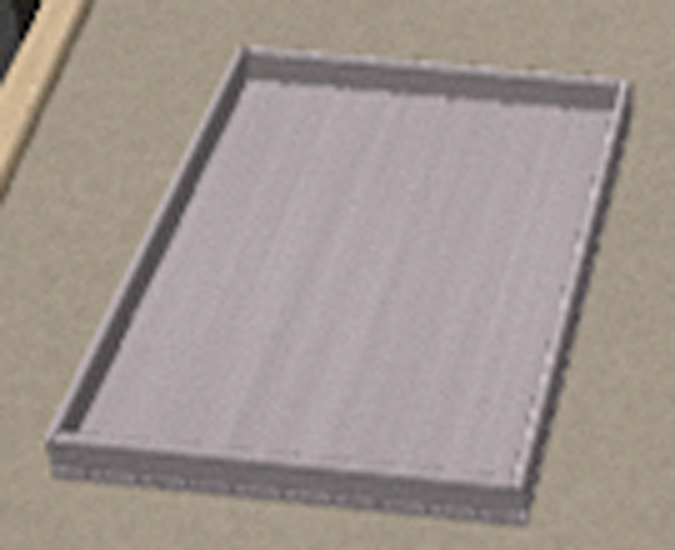

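```bash
sed -i 's|^sb=np.array(.*|sb=un([[630,82],[525,490],[52,438],[245,47]],(5,5),(115,282))|' m.py; python3 m.py | grep tray
```

```text
tray [ 0.4637 -0.3816 -0.0893] [[-0.4, -0.8], [0.5, -1.1], [0.4, 1.1], [-0.5, 0.7]]
tray [ 0.4662 -0.3854 -0.0907] [[1.4, -0.5], [0.6, -0.0], [-1.2, 0.4], [-0.6, -0.6]]
tray [ 0.465  -0.3834 -0.0897] [[0.4, -1.4], [1.3, -1.6], [1.1, 0.5], [0.3, 0.1], [0.8, -1.2], [0.1, -1.1], [-1.5, -0.6], [-1.0, -1.2]]
```

```bash
python3 - <<'E'
from k import *; from rig import robot
R=ori(BOX[2])
robot.gripper_to(0.0)
robot.move_ptp(W([.022,.063],.20),R)
s=robot.get_state();print(s['time'],s['opening'],s['ee_pos'],s['qpos'].round(2),s['force'].round(2))
for n in("side","top"): cv2.imwrite(f"pics/{n}1.png",robot.grab_frame(n)[:,:,::-1])
E
```

```text
4.1583 0.00035464079167356474 [0.53028433 0.07122167 0.19993383] [ 0.49  0.4  -0.84  1.84  0.34  1.05 -0.21] [0.37 0.18 0.5 ]
```

The tray now agrees to about 4 mm: (0.465, -0.3834), yaw -0.09. I'm checking the arm's position before going down.

View pics/side1.png

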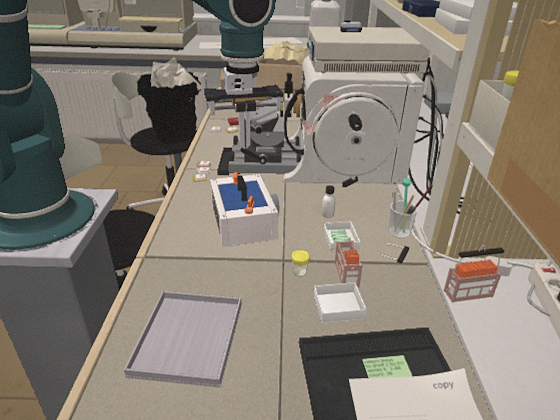

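View pics/top1.png

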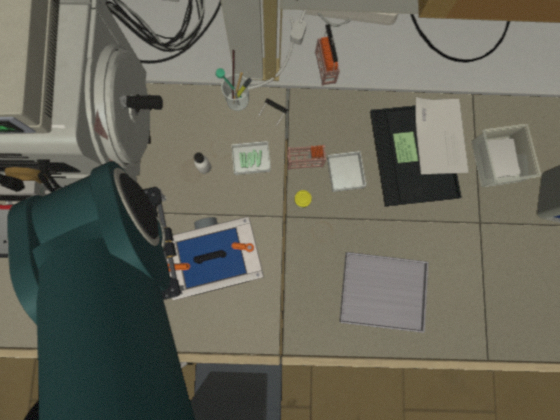

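```bash
python3 - <<'E'
from k import *
P=[W([.022,.063],z) for z in (.181,.278)]
print(proj('side',P),proj('top',P))
print(proj('side',[W([.022+d,.063],.278) for d in(-.0885,.0885)]))
a=cv2.imread("pics/side1.png");cv2.imwrite("pics/s1c.png",cv2.resize(a[60:220,180:340],None,fx=3.7,fy=3.7,interpolation=cv2.INTER_CUBIC))
E
```

```text
[[244.32903531 145.58122717]
 [243.27799483 107.80854485]] [[168.11825786 250.60024607]
 [153.26319326 246.27782369]]
[[205.76708479 110.25563709]
 [279.34226006 105.4558271 ]]
```

View pics/s1c.png

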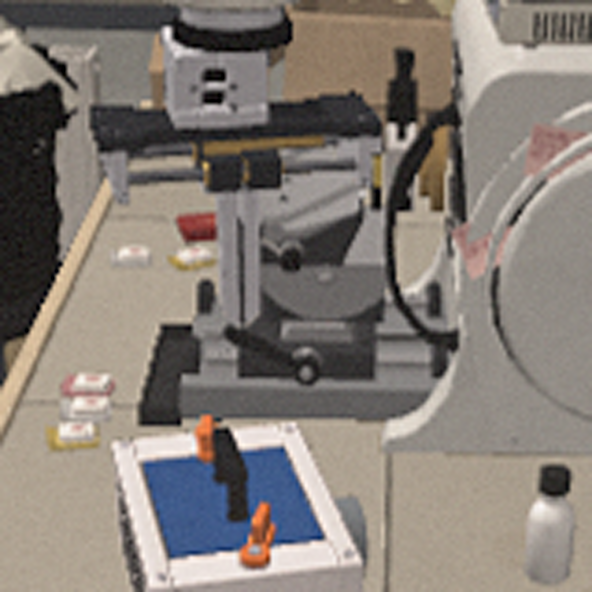

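The closed fingertips sit at about (244,146) in the side view, against a prediction of (244,145.6), so the calibration holds. Next I push the left button.

```bash
cat >> k.py <<'E'
def center(side,v,r,extra=0,hx=.0125,hy=.008):
    # finger centre (box frame) pushing button of given side at joint angle v in the negative direction
    py,d0=(.085,-np.pi/2) if side=='left' else (-.085,np.pi/2)
    a=d0+v; d=np.array([np.cos(a),np.sin(a)]); n=np.array([-d[1],d[0]]) # +angle side; push -n
    return np.array([0,py])+r*d+n*(.004+abs(n[0])*hx+abs(n[1])*hy+extra)
def sweep(robot,side,v0,v1=-1.6,r=.022,z=.112):
    R=ori(BOX[2]); t0=robot.get_state()['time']
    p=center(side,v0,r,.007); print('start',p)
    robot.move_linear(W(p,.16),velocity=.2) if robot.get_state()['ee_pos'][2]<.25 else None
    hit=robot.move_linear(W(p,z),velocity=.08,threshold=8); print('down hit',hit,robot.get_state()['ee_pos'])
    if hit: return
    for v in np.linspace(v0,v1,7):
        robot.move_linear(W(center(side,v,r),z),velocity=.06)
        s=robot.get_state();print(round(v,2),s['force'].round(1),round(s['time'],1))
    q=center(side,v1,r,.006)
    robot.move_linear(W(q,z),velocity=.06)
    robot.move_linear(W(q,.16),velocity=.15)
    print('t',robot.get_state()['time']-t0)
E
python3 - <<'E'
from k import *; from rig import robot
sweep(robot,'left',-.22)
robot.move_linear(W([0,0],.2),velocity=.2)
for n in("side",): cv2.imwrite(f"pics/{n}2.png",cv2.resize(robot.grab_frame(n)[165:255,195:295,::-1],None,fx=6,fy=6,interpolation=cv2.INTER_CUBIC))
E
```

```text
start [0.01954228 0.05808662]
down hit False [0.52914616 0.06691512 0.11214513]
-0.22 [-0.5  1.1 -0.6] 5.6
-0.45 [0.8 0.  1.3] 5.9
-0.68 [-0.7  0.6  0.3] 6.1
-0.91 [ 0.5 -0.   0.6] 6.4
-1.14 [0.  0.4 0.7] 6.7
-1.37 [-0.1  0.1  0.6] 7.0
-1.6 [ 0.5  0.4 -0.7] 7.2
t 3.6917
```

View pics/side2.png

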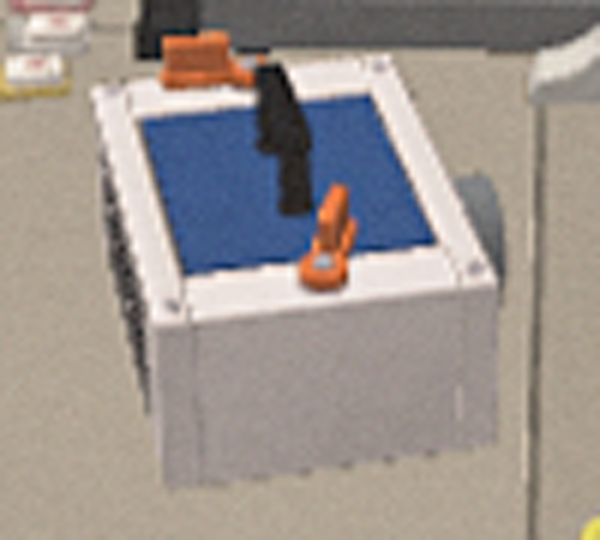

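The left button now lies along the rim: fin at (195,58) in the crop, pivot at (250,68). The right one is next.

```bash
python3 - <<'E'
from k import *; from rig import robot
sweep(robot,'right',-.315)
robot.move_linear(W([.0,-.0],.2),velocity=.2)
robot.gripper_to(.06)
for n in("side",): cv2.imwrite(f"pics/{n}3.png",cv2.resize(robot.grab_frame(n)[165:255,195:295,::-1],None,fx=6,fy=6,interpolation=cv2.INTER_CUBIC))
print(robot.get_state()['time'])
E
```

```text
start [-0.01729955 -0.05622445]
down hit False [ 0.52458426 -0.05313529  0.11214308]
-0.32 [0.9 0.3 0.2] 10.1
-0.53 [-1.1 -0.2  0.7] 10.3
-0.74 [-0.4 -0.2 -0.6] 10.6
-0.96 [-0.4  0.8 -0.4] 10.9
-1.17 [-0.1 -0.6  0.1] 11.1
-1.39 [-0.3  0.   0.1] 11.4
-1.6 [-2.7  2.4  0.7] 11.7
t 3.825000000000001
14.0167
```

View pics/side3.png

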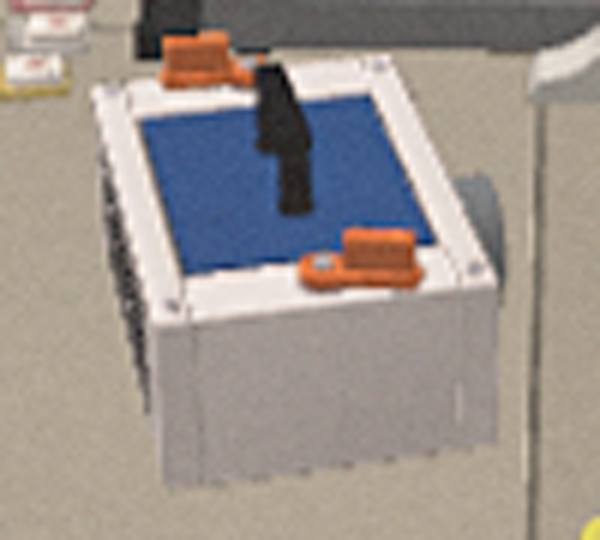

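```bash
python3 - <<'E'
from k import *
c,s=np.cos(BOX[2]),np.sin(BOX[2])
for n,uv in dict(left=[[167,37],[226,34]],right=[[345,232],[414,232]]).items():
    w=[ray('side',u,.104) for u in un(uv,(6,6),(195,165))]
    l=[np.array([c*(p-BOX[[0,1,2]])[0]+s*(p-BOX)[1],-s*(p-BOX)[0]+c*(p-BOX)[1]]) for p in w]
    d=l[1]-l[0];print(n,np.round(l,4),np.degrees(np.arctan2(d[1],d[0])))
E
```

```text
left [[-0.033   0.0889]
 [-0.0077  0.0863]] -5.928419818102557
right [[ 0.0098 -0.0886]
 [ 0.0356 -0.0945]] -12.815972217706976
```

Both buttons measure well past 67° (about 96° left, 103° right, inside the stops). Now I grasp the handle.

```bash
python3 - <<'E'
from k import *; from rig import robot
print(robot.move_linear(W([0,-.001],.112),velocity=.08,threshold=8))
robot.gripper_to(0.0)
s=robot.get_state();print(s['time'],s['opening'],s['ee_pos'],s['force'].round(1))
robot.move_linear(W([0,-.001],.135),velocity=.05)
s=robot.get_state();print(s['time'],s['opening'],s['ee_pos'],s['force'].round(1))
robot.move_linear(W([0,-.001],.20),velocity=.1)
s=robot.get_state();print(s['time'],s['opening'],s['ee_pos'],s['force'].round(1),s['moment'].round(2))
for n in("side","top"): cv2.imwrite(f"pics/{n}4.png",robot.grab_frame(n)[:,:,::-1])
E
```

```text
False
16.0417 0.014104618258576103 [0.52623825 0.00453352 0.11203074] [ 0.7 -0.   1. ]
16.65 0.013430137347434704 [0.52613163 0.00438505 0.13503781] [-0.2 -0.5 -2.6]
17.45 0.013769533330687946 [0.52589177 0.00437206 0.19952052] [ 0.1 -0.3 -3.2] [-0.05 -0.07 -0.01]
```

View pics/side4.png

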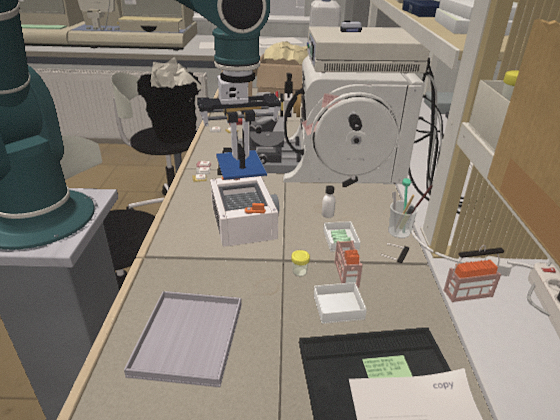

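The panel is out of the frame and hangs level: blue at (241,163), weight about 3 N, opening 14 mm. Now I carry it to the tray.

```bash
python3 - <<'E'
from k import *; from rig import robot
R=ori(-.09); x,y=.465,-.3834
robot.move_linear([x,y,.2],velocity=.12,frame=R)
s=robot.get_state();print(s['time'],s['opening'],s['ee_pos'],s['force'].round(1))
robot.move_linear([x,y,.09],velocity=.1)
for n in("side","top"): cv2.imwrite(f"pics/{n}5.png",robot.grab_frame(n)[:,:,::-1])
a=cv2.imread("pics/side5.png");cv2.imwrite("pics/s5c.png",cv2.resize(a[220:400,90:290],None,fx=3.3,fy=3.3,interpolation=cv2.INTER_CUBIC))
E
```

```text
20.975 0.013429583523592248 [ 0.46508733 -0.38318671  0.20004511] [ 0.1 -0.1 -2.7]
```

View pics/s5c.png

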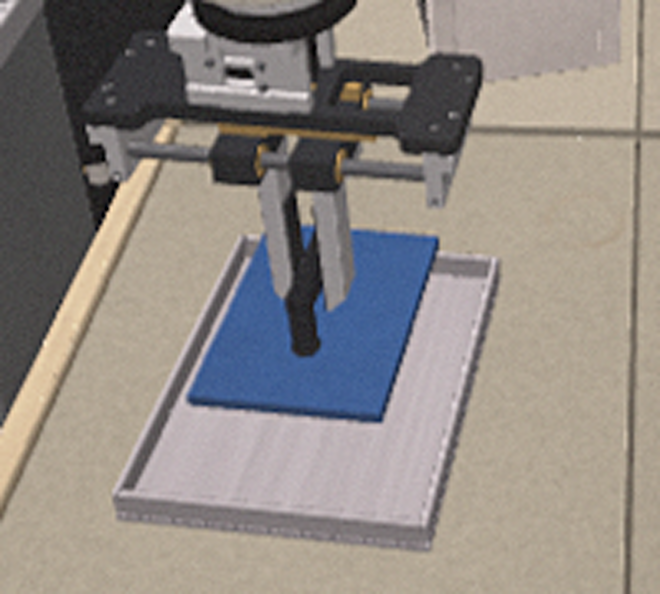

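View pics/top5.png

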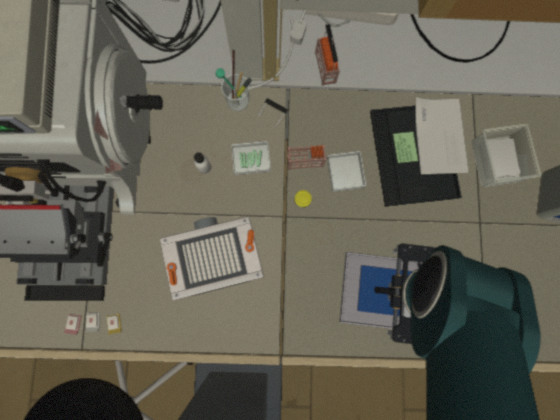

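The panel is level above the tray and aligned with it, and in the side crop it lies inside the walls. The cup (303,199), bottle and carton haven't moved. Now I lower slowly until it touches.

```bash
python3 - <<'E'
from k import *; from rig import robot
x,y=.465,-.3834
print(robot.move_linear([x,y,.05],velocity=.06))
hit=robot.move_linear([x,y,.040],velocity=.015,threshold=2.5)
s=robot.get_state();print(hit,s['time'],s['opening'],s['ee_pos'],s['force'].round(1))
robot.pause(.3)
s=robot.get_state();print(s['ee_pos'],s['force'].round(1),s['opening'])
E
```

```text
False
True 23.6167 0.013770125980540508 [ 0.46502691 -0.38355172  0.04385285] [-0.7  0.5  6.6]
[ 0.46503065 -0.38356162  0.04385561] [-1.1 -0.5  6.5] 0.013254026775795189
```

```bash
python3 - <<'E'
from k import *; from rig import robot
x,y=.465,-.3834
robot.gripper_to(.05)
s=robot.get_state();print(s['time'],s['opening'],s['ee_pos'],s['force'].round(1))
robot.move_linear([x,y,.12],velocity=.08)
robot.move_linear([x,y,.25],velocity=.2)
robot.move_ptp([.40,-.10,.30],ori(-.09))
s=robot.get_state();print(s['time'],s['opening'],s['ee_pos'],s['force'].round(1))
for n in("side","top"): cv2.imwrite(f"pics/{n}6.png",robot.grab_frame(n)[:,:,::-1])
a=cv2.imread("pics/side6.png");cv2.imwrite("pics/s6c.png",cv2.resize(a[270:400,110:260],None,fx=4.5,fy=4.5,interpolation=cv2.INTER_CUBIC))
E
```

```text
24.65 0.05015561127574922 [ 0.46459959 -0.38320052  0.04337421] [-0.3  0.6  0.3]
27.6917 0.05004992101721156 [ 0.40027326 -0.10103541  0.29989219] [-0.1 -0.1  0.5]
```

View pics/s6c.png

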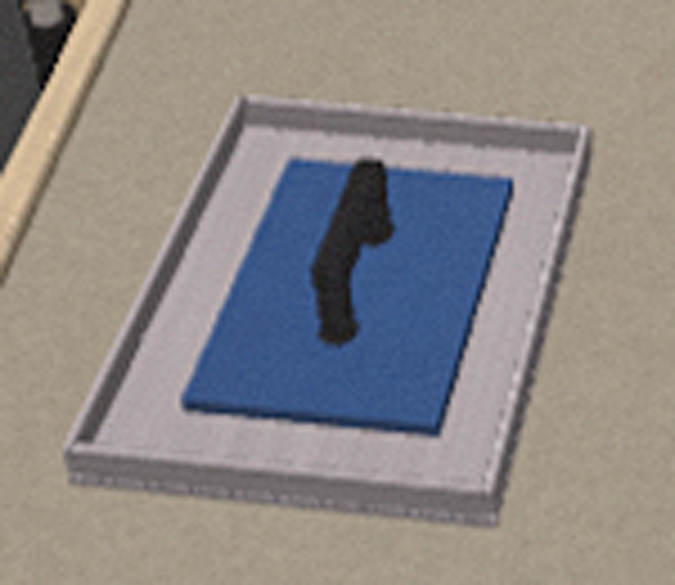

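View pics/side6.png

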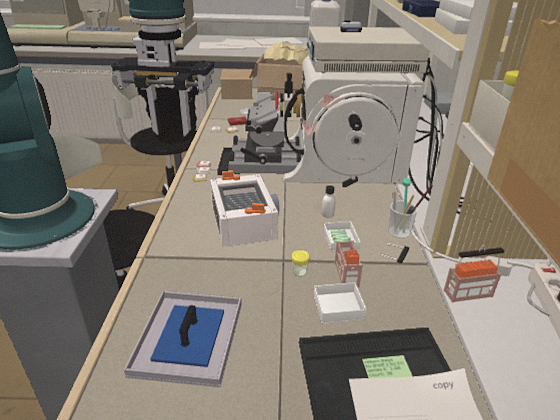

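View pics/top6.png

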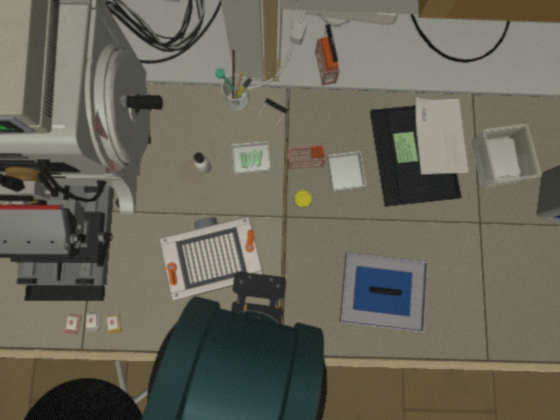

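The panel lies flat, handle up, in the middle of the tray (top view about (383,291)). Both buttons are aside at (171,273) and (250,241), and the cup, bottle and carton are where they started. The arm is clear, so I'm handing in.

```bash
python3 - <<'E'
from rig import robot
robot.pause(.3); print(robot.sign_off())
E
```

```text
the job is handed in; nothing more can be done
None
```

The filter box is open. Both orange buttons are turned aside, and the blue panel lies flat, handle up, in the middle of the steel tray. I handed the job in at about 28 s of the 69 s allowed; it reports no verdict, so the checks below are my own.

- **Buttons:** I pushed both aside with closed fingers. Measured in the side camera just before the lift, they stood at about 96° (left) and 103° (right). The last pictures show them still lying along the rims.
- **Panel:** I lifted it by its handle, with about 3 N of weight on the wrist. It touched down in the tray while still held, at the expected height (TCP 43.9 mm, against 44 mm predicted). I released it after a press of about 9 N.
- **Other objects:** In the last pictures the cup, bottle and carton are where they started, and the arm is clear of everything.
- **Disagreement:** The two cameras put the tray about 4 mm apart, after I corrected a first coarse reading that was about 11 mm off. That is well within the 60 mm allowed. Nothing else failed or disagreed.

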